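Set the straightedge in the trimming stop

ROBOT

A 6-joint arm with a two-finger parallel gripper is mounted at the origin on the work surface. World frame = base frame: x ahead of the robot, y to its left, z up, the work surface at z = 0. Lengths are in m, angles in rad, forces in N, time in s.
With the tool pointing down it reaches from about 0.35 to 0.975 m from the base axis. Payload 17.4 kg.
Tool frame: the origin (TCP) lies on the centre line of the jaws, within the pads' length; the fingertips stand 11 mm ahead of it and the grasp point (between the pads) lies 8 mm behind it; z points along the fingers, y is the direction in which the jaws open and shut (so a half turn about z gives the same grasp; the last joint's range is limited). The gripper opens to 85 mm and grips with 20 to 120 N. Pads are 22 mm wide; open, the fingers measure 114 mm over their backs; the gripper's body (76 mm by 85 mm) begins 54 mm behind the grasp point. The pads swing forward as they close: fully open they stand 13 mm farther back than shut.
Start: joints at [-1.139, 0.116, 1.442, -0, 1.584, -0.038], TCP at [0.306, -0.602, 0.242] pointing down, gripper open.
Joint ranges: [-2.83, 2.83], [-0.83, 2.19], [0.07, 2.5], [-1.14, 4.28], [0.01, 3], [-2.97, 2.97]. Speed limits (rad/s): [1.89, 1.89, 2.22, 3.14, 3.14, 3.14].

INTERFACE

Orientations are given as a unit quaternion [w, x, y, z].
In Python, from station import * gives the robot as it stands.
- The arm moves only by the tool drive_tool, never from a script. Its argument "targets" is a list of rows, each an object with "slide": the shift along the world's x, y, z in units of 25 mm (1.0 is 25 mm), a list of three; "rot": the turn, a rotation vector about the world's x, y, z in units of 5 degrees (1.0 is 5 degrees), a list of three; "jaw": the finger opening in mm, from 0 to 85.4. In form: [{"slide": [tx, ty, tz], "rot": [wx, wy, wz], "jaw": jaw}, ...]. A call has 1 to 10 rows; each row shifts and turns the commanded pose from where the row before left it; what a row does not reach is not made up. A row lasts 1/10 s, in which the tool goes at most 50 mm and 8.59 degrees, less where a joint would pass 70% of its speed; a pose out of reach is approached as far as the arm can. A call is refused whole if a number of a shift passes 1 or a number of a turn 1, either way. A call with a gripper value outside its range is refused whole. The fingers move at their own pace and stop on an object; "newtons" is the grip in N (left out, the last holds). Time passes only in rows, so rows that do not move let the fingers close. It gives the time, the measured TCP pose, the force and the opening at its end, in the units of the state.
- get_obs(): the state, without advancing time (a new reading comes with each control period).
- camera(name): name is "side" or "top"; returns (picture, depth): 480x640x3 uint8, red, green, blue; 480x640 float32, m along the optical axis (not along the pixel's ray), 0 where there is no reading.
- camera_model(name): a dict with "intrinsics" (3x3 intrinsics, pixels), "R" (3x3) and "t" (3): a world point X has camera coordinates R X + t. Camera axes: x right, y down, z forward; pixel columns grow to the right and rows downward; lengths in m; the calibration is good to about 2 mm. A picture is of the moment at which its call begins. camera_model takes no time and is no camera call.
- sign_off(): hands the job in, once; it reports no verdict.
The state is a dict: "time": time; "joint_pos": joint angles; "qd": joint speeds; "effort": joint torques, N m; "position": TCP position; "orientation": TCP orientation; "wrist_force": force on the tool from outside, world axes, zero at the start; "wrist_torque": the same for the moment, N m; "opening": opening from 0.0 (shut) to 1.0 (fully open).
Only numpy, scipy, OpenCV 4.12 (cv2) and the standard library are available. Lean on these libraries where they do the work, as an engineer would, in place of code of your own. Each camera call takes 0.05 s, during which the arm holds its last target.

TASK

Push the long aluminium straightedge across the pasting table until its long side lies flush against the wooden fence and one end butts up against the end stop. Only push or nudge it with the fingers: do not pinch, lift or tip it, and leave the other things on the table where they are.

Things in the scene. Friction and masses are not known exactly. Their poses are not given: they have to be found in the camera images.
- straightedge: The long straightedge: an aluminium box bar with black end caps, 240 mm long, 40 mm wide, 25 mm high, about 0.35 kg, loose, flat on the table. Origin: centre of its underside; y along its length, z up. It starts on the robot's side of the fence, 50 to 95 mm short of flush, its y turned up to 0.25 rad from the fence's y, and 30 mm or more short of the end stop.
- fence: The fence: a rigid wooden batten screwed to the table, 480 mm long (its y), 30 mm deep (its x), 22 mm high. Origin: centre of its underside; x points away from the robot. Push against its robot-side face, at x = -15 mm: flush means the straightedge's origin at x = -35 mm, its length along y. Before this face, between end stop and empty plate, lies only the straightedge.
- end_stop: The end stop: a rigid dark steel block fixed before one end of the fence (left or right, it varies), 60 mm along x, 30 mm along y, 30 mm high. Origin: centre of its underside, at x = -48 mm, y = +205 or -205 mm in the fence's frame, axes parallel to it. The straightedge butts against its inner side (towards the fence's middle): their origins are then 135 mm apart along y.
- empty_plate: An empty steel mounting plate for the end stop, fixed flat on the table in front of the other end of the fence: 50 x 30 mm, only 2 mm thick. Not a stop. Origin: centre of its underside.
- short_bar: A short bar of the same aluminium section, 120 mm long (its y), 40 mm wide, 25 mm high, loose, lying beyond the left end of the fence's span. Not part of the job. Origin: centre of its underside.
- paint_tin: A small closed paint tin, 74 mm across, 90 mm high, loose, standing to the right of the work. Origin: centre of its underside.
- knife: An orange-handled trimming knife lying behind the fence (on the side away from the robot), 158 mm long along its y, 18 mm wide, 15 mm high, loose. Origin: on the table, near its middle.
- seam_roller: A seam roller with a dark wooden handle lying behind the fence, 150 mm long along its x, 32 mm high, loose. Origin: on the table under the roller.
- scraper: A scraper with a wooden handle, 170 mm long along its x, 60 mm wide, 14 mm high, loose, lying to the right of the work. Origin: on the table, near its middle.
- filler_jar: A small jar with a white cap, 60 mm across, 65 mm high, loose, standing to the left of the work. Origin: centre of its underside.
Not all that is in view belongs to the job. Leave any red look-alike of the straightedge alone. Of the things shaped like the end_stop, the steel one is meant.

How it is judged:
By the outcome, as a careful person would: the job done as asked, in the order asked, and still so for the second after the job is handed in, with the robot touching nothing.
It also fails if it takes over 48 s, if anything falls off the work surface, if the arm or the gripper's body presses on something with over 40 N, if the wrist force passes 120 N, or if a joint passes its speed limit or range.

## Working session

There is one attempt and no reset: what is moved stays moved. The work goes in short steps, Python scripts to look and compute and a tool call to move; the robot and the scene stay as the last step left them, time stands still between calls to the robot, and variables do not carry over. Pictures are saved under pics/ and viewed, and the job is handed in when it is done.

Besides the shell and the picture viewer there is one more tool, called after "Request:" by a JSON object that holds its "op" and its "data", one argument or row to a line. drive_tool: Moves the arm, as the interface text tells. Its arguments: {"type":"object","properties":{"targets":{"type":"array","items":{"type":"object","properties":{"slide":{"type":"array","items":{"type":"number"}},"rot":{"type":"array","items":{"type":"number"}},"jaw":{"type":"number"}}}},"newtons":{"type":"number"}},"required":["targets"]}

```bash
mkdir -p pics; ls
python3 - <<'E'
from station import *
import cv2,numpy as np
for n in ("top","side"):
    p,d=camera(n); cv2.imwrite(f"pics/{n}0.png",p[:,:,::-1]); np.save(f"pics/{n}0d.npy",d)
    m=camera_model(n); R=np.array(m["R"]);print(n,np.round(m["intrinsics"],1).tolist(),np.round(R,3).tolist(),np.round(-R.T@np.array(m["t"]),3))
o=get_obs();print(o["time"],o["position"],o["orientation"],o["opening"])
E
```

```text
pics
top [[500.3, 0.0, 322.2], [0.0, 500.3, 239.5], [0.0, 0.0, 1.0]] [[-0.029, -1.0, 0.011], [-0.993, 0.027, -0.111], [0.111, -0.014, -0.994]] [0.432 0.019 1.072]
side [[569.4, 0.0, 320.3], [0.0, 569.4, 243.3], [0.0, 0.0, 1.0]] [[-0.963, -0.271, -0.004], [-0.197, 0.707, -0.679], [0.187, -0.653, -0.734]] [0.314 0.827 0.967]
0.1 [ 0.30549342 -0.60171716  0.24161391] [-5.20755440e-04  9.72539440e-01  2.32737525e-01 -1.03009378e-04] 0.9946470863130628
```

View pics/top0.png

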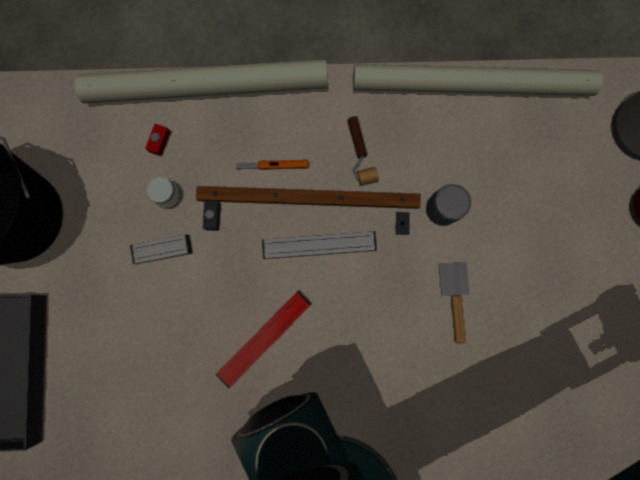

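View pics/side0.png

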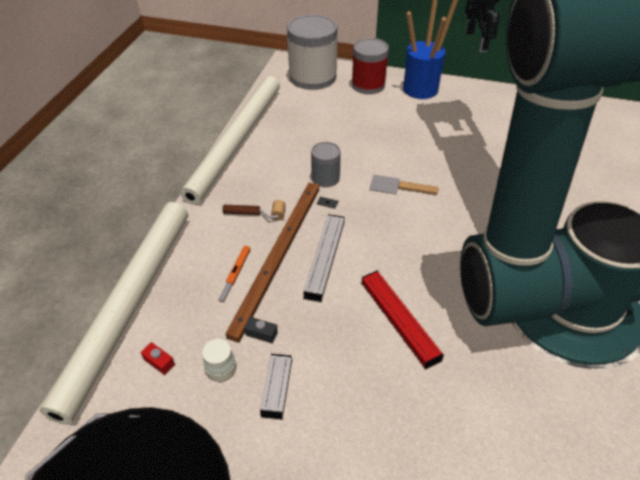

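Candidates in the top view:
- **Straightedge:** grey long bar at (319,245), red bar at (264,340), or short grey bar at (160,249). The grey bar about 113 px long fits.
- **End stop:** dark block at (211,215), red block at (157,139), or flat plate at (402,223). The dark steel block before the left fence end fits.

Next I'll confirm these in an enlarged crop and measure.

```bash
cat > h.py <<'E'
from station import *
import cv2,numpy as np
def ray(n,uv,z):
    m=camera_model(n);K=np.array(m["intrinsics"]);R=np.array(m["R"]);t=np.array(m["t"])
    uv=np.atleast_2d(np.array(uv,float)); C=-R.T@t
    d=(R.T@np.linalg.inv(K)@np.c_[uv,np.ones(len(uv))].T).T
    return C+d*((z-C[2])/d[:,2])[:,None]
def proj(n,X):
    m=camera_model(n);K=np.array(m["intrinsics"]);R=np.array(m["R"]);t=np.array(m["t"])
    c=(K@(R@np.atleast_2d(X).T+t[:,None])).T; return c[:,:2]/c[:,2:]
E
python3 - <<'E'
from h import *
for n,(x0,y0,x1,y1) in {"top":(120,110,440,290),"side":(200,170,360,420)}.items():
    p=cv2.imread(f"pics/{n}0.png")[y0:y1,x0:x1]
    s=2.5 if n=="top" else 2.3
    cv2.imwrite(f"pics/{n}0c.png",cv2.resize(cv2.convertScaleAbs(p,alpha=1.5),None,fx=s,fy=s,interpolation=cv2.INTER_CUBIC))
d=np.load("pics/top0d.npy")
K=np.array(camera_model("top")["intrinsics"]);m=camera_model("top");R=np.array(m["R"]);t=np.array(m["t"])
for u,v in [(319,245),(211,215),(402,223),(300,196),(160,249),(264,340)]:
    c=d[v,u]*np.linalg.inv(K)@[u,v,1]; print(u,v,np.round(R.T@(c-t),3))
img=cv2.imread("pics/top0.png");hsv=cv2.cvtColor(img,cv2.COLOR_BGR2HSV)
for u,v in [(319,240),(319,245),(370,242),(300,196),(211,215),(300,220)]: print(u,v,hsv[v,u])
E
```

```text
319 245 [0.537 0.011 0.025]
211 215 [0.605 0.235 0.036]
402 223 [ 0.582 -0.17   0.002]
300 196 [0.644 0.049 0.019]
160 249 [0.538 0.345 0.022]
264 340 [0.344 0.13  0.024]
319 240 [38 11 94]
319 245 [  5  15 100]
370 242 [ 15  10 104]
300 196 [ 13 195  64]
211 215 [170  10  78]
300 220 [ 17  48 106]
```

View pics/top0c.png

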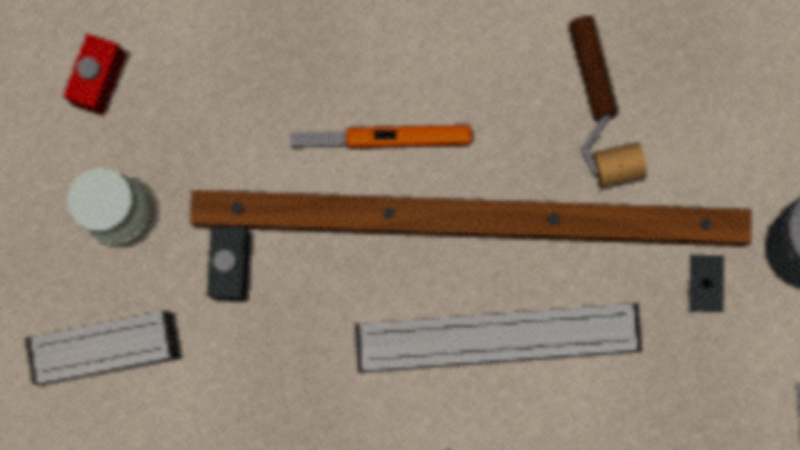

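View pics/side0c.png

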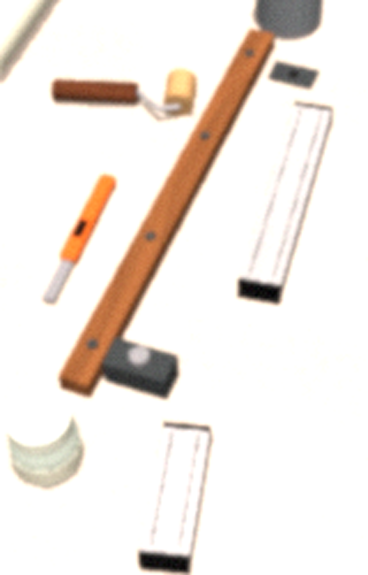

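The crops confirm it: the straightedge is the long grey bar at (319,245). The end stop is the dark block touching the fence's left end at (211,215), and the flat plate is on the right.

```bash
cat > meas.py <<'E'
from h import *
def rectw(mask,z):
    cs,_=cv2.findContours(mask,cv2.RETR_EXTERNAL,cv2.CHAIN_APPROX_NONE)
    c=max(cs,key=cv2.contourArea); X=ray("top",c[:,0,:],z)
    (cx,cy),(w,h),a=cv2.minAreaRect((X[:,:2]*1000).astype(np.float32))
    b=cv2.boxPoints(((cx,cy),(w,h),a))
    e=b[1]-b[0];f=b[2]-b[1]; l=e if np.hypot(*e)>np.hypot(*f) else f
    if l[1]<0:l=-l
    return np.array([cx,cy]),max(w,h),min(w,h),np.arctan2(-l[0],l[1]),b
def run(f):
    img=cv2.imread(f);hsv=cv2.cvtColor(img,cv2.COLOR_BGR2HSV);H,S,V=cv2.split(hsv)
    roi=np.zeros(H.shape,np.uint8);roi[178:262,195:424]=255
    fm=((S>120)&(H<25)&(V>30)).astype(np.uint8)*255&roi
    F=rectw(fm,0.022);print("fence c,len,wid,yaw",F[0].round(1),round(F[1],1),round(F[2],1),round(F[3],4))
    r2=roi.copy();r2[:,:240]=0;r2[:,385:]=0
    bm=((S<32)&(V>55)|(V<45)).astype(np.uint8)*255&r2&~cv2.dilate(fm,np.ones((5,5)))
    bm=cv2.morphologyEx(bm,cv2.MORPH_OPEN,np.ones((3,3)));bm=cv2.morphologyEx(bm,cv2.MORPH_CLOSE,np.ones((5,5)))
    B=rectw(bm,0.025);print("bar",B[0].round(1),round(B[1],1),round(B[2],1),round(B[3],4));print(B[4].round(1).tolist())
    r3=roi.copy();r3[:,:200]=0;r3[:,224:]=0;r3[:200]=0;r3[236:]=0
    sm=((S<60)&(V<95)).astype(np.uint8)*255&r3&~fm
    E=rectw(sm,0.030);print("stop",E[0].round(1),round(E[1],1),round(E[2],1),E[4].round(1).tolist())
    o=img.copy();
    for m,c in ((fm,(0,255,0)),(bm,(255,0,0)),(sm,(0,0,255))): o[m>0]=c
    cv2.imwrite("pics/mask_"+f.split("/")[-1],cv2.resize(o[170:270,190:430],None,fx=3,fy=3,interpolation=0))
import sys
if __name__=="__main__": run(sys.argv[1])
E
python3 meas.py pics/top0.png
```

```text
fence c,len,wid,yaw [641.6  31.9] 475.5 30.7 -0.0612
bar [537.9  10.3] 234.7 41.2 0.049
[[511.6000061035156, 126.5], [523.0999755859375, -107.9000015258789], [564.2999877929688, -105.9000015258789], [552.7999877929688, 128.60000610351562]]
stop [604.4 235.2] 65.0 41.9 [[569.7000122070312, 217.89999389648438], [634.4000244140625, 210.6999969482422], [639.0, 252.39999389648438], [574.4000244140625, 259.6000061035156]]
```

View pics/mask_top0.png

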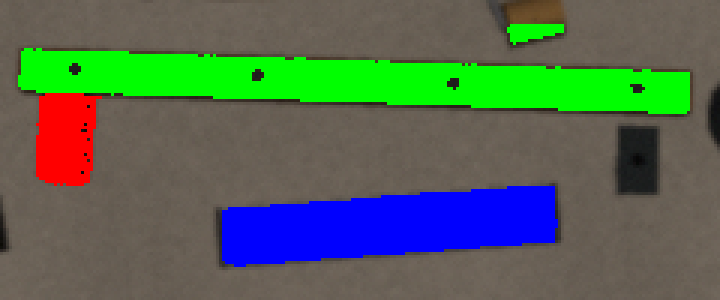

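Masks fit the known sizes: fence 475x31 mm against 480x30, bar 235x41 against 240x40. In the fence's frame the bar is at about (-102, -28) mm and needs to reach (-35, +70), turning by -0.11 rad.

Plan: push toward the fence with the fingers spread, both touching the long side. Then shut the fingers and push the right end toward the stop.

Request:
{"op": "drive_tool", "data": {
  "targets": [
    {"slide": [0.29,0.98,0],"rot": [0,0,-0.24],"jaw": 85},
    {"slide": [0.29,0.98,0],"rot": [0,0,-0.24],"jaw": 85},
    {"slide": [0.29,0.98,0],"rot": [0,0,-0.24],"jaw": 85},
    {"slide": [0.29,0.98,0],"rot": [0,0,-0.24],"jaw": 85},
    {"slide": [0.29,0.98,0],"rot": [0,0,-0.24],"jaw": 85},
    {"slide": [0.29,0.98,0],"rot": [0,0,-0.24],"jaw": 85},
    {"slide": [0.29,0.98,0],"rot": [0,0,-0.24],"jaw": 85},
    {"slide": [0.29,0.98,0],"rot": [0,0,-0.24],"jaw": 85},
    {"slide": [0.29,0.98,0],"rot": [0,0,-0.24],"jaw": 85},
    {"slide": [0.29,0.98,0],"rot": [0,0,-0.24],"jaw": 85}
  ]
}}

```text
time: 1.1
position: [0.3781, -0.3558, 0.242]
orientation: [-0.0, 0.992, 0.129, -0.0]
wrist_force: [-0.4, 0.3, -0.1]
opening: 1.001
```

Request:
{"op": "drive_tool", "data": {
  "targets": [
    {"slide": [0.29,0.98,0],"rot": [0,0,-0.24],"jaw": 85},
    {"slide": [0.29,0.98,0],"rot": [0,0,-0.24],"jaw": 85},
    {"slide": [0.29,0.98,0],"rot": [0,0,-0.24],"jaw": 85},
    {"slide": [0.29,0.98,0],"rot": [0,0,-0.24],"jaw": 85},
    {"slide": [0.29,0.98,0],"rot": [0,0,-0.24],"jaw": 85},
    {"slide": [0.29,0.98,0],"rot": [0,0,-0.24],"jaw": 85},
    {"slide": [0.29,0.98,0],"rot": [0,0,-0.24],"jaw": 85},
    {"slide": [0.29,0.98,0],"rot": [0,0,-0.24],"jaw": 85},
    {"slide": [0.29,0.98,0],"rot": [0,0,-0.24],"jaw": 85},
    {"slide": [0.29,0.98,0],"rot": [0,0,-0.24],"jaw": 85}
  ]
}}

```text
time: 2.1
position: [0.4506, -0.1108, 0.2421]
orientation: [-0.0, 1.0, 0.025, -0.0]
wrist_force: [0.7, 0.0, 0.5]
opening: 0.998
```

Request:
{"op": "drive_tool", "data": {
  "targets": [
    {"slide": [0.29,0.98,0],"rot": [0,0,-0.24],"jaw": 85},
    {"slide": [0.29,0.98,0],"rot": [0,0,-0.24],"jaw": 85},
    {"slide": [0.29,0.98,0],"rot": [0,0,-0.24],"jaw": 85},
    {"slide": [0.29,0.98,0],"rot": [0,0,-0.24],"jaw": 85},
    {"slide": [0.29,0.98,0],"rot": [0,0,-0.24],"jaw": 85},
    {"slide": [0,0,0],"rot": [0,0,0],"jaw": 85},
    {"slide": [0,0,0],"rot": [0,0,0],"jaw": 85}
  ]
}}

```text
time: 2.8
position: [0.4867, 0.0109, 0.242]
orientation: [0.0, 1.0, -0.026, -0.0]
wrist_force: [-0.0, -0.2, 0.0]
opening: 0.996
```

Request:
{"op": "drive_tool", "data": {
  "targets": [
    {"slide": [0,0,-1],"rot": [0,0,-0.1],"jaw": 85},
    {"slide": [0,0,-1],"rot": [0,0,0],"jaw": 85},
    {"slide": [0,0,-1],"rot": [0,0,0],"jaw": 85},
    {"slide": [0,0,-1],"rot": [0,0,0],"jaw": 85},
    {"slide": [0,0,-1],"rot": [0,0,0],"jaw": 85},
    {"slide": [0,0,-1],"rot": [0,0,0],"jaw": 85},
    {"slide": [0,0,-1],"rot": [0,0,0],"jaw": 85},
    {"slide": [0,0,-1],"rot": [0,0,0],"jaw": 85},
    {"slide": [0,0,-0.6],"rot": [0,0,0],"jaw": 85},
    {"slide": [0,0,0],"rot": [0,0,0],"jaw": 85}
  ]
}}

```text
time: 3.8
position: [0.4857, 0.0101, 0.0255]
orientation: [0.0, 1.0, -0.032, -0.002]
wrist_force: [-0.2, 0.3, -0.0]
opening: 0.993
```

Run:
```python
from h import *
p,d=camera("side"); p=p[:,:,::-1]; cv2.imwrite("pics/s1.png",cv2.resize(cv2.convertScaleAbs(p[150:400,220:520],alpha=1.4),None,fx=2.4,fy=2.4))
# tin
t=cv2.imread("pics/top0.png")
print("tin top",ray("top",[(452,200),(431,205),(470,200)],.09).round(3))
```

```text
tin top [[ 0.614 -0.257  0.09 ]
 [ 0.605 -0.214  0.09 ]
 [ 0.613 -0.293  0.09 ]]
```

View pics/s1.png

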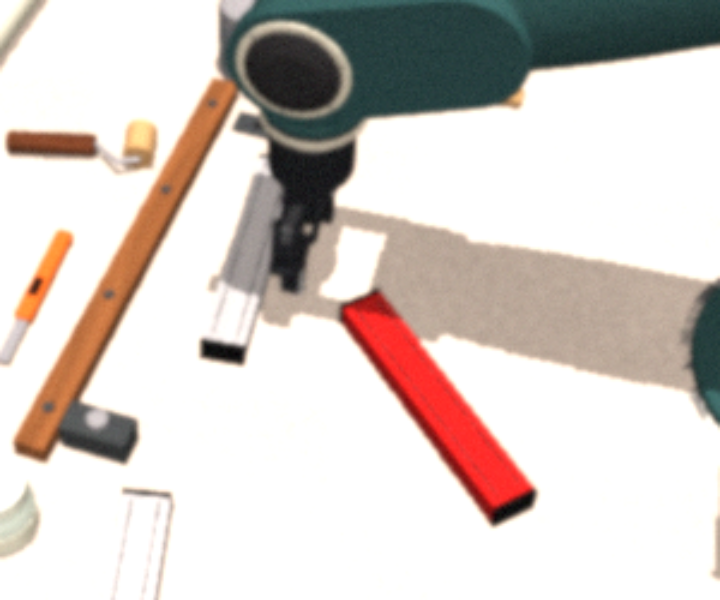

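Both fingers stand on the robot side of the bar, clear of it. The lower fingertip is at crop (290,288), which is image (341,270). I'll check its height.

Run:
```python
from h import *
for z in (0,.01,.02,.03): print(z,ray("side",[(341,270)],z).round(3))
print(proj("side",[[.485,.065,0],[.485,.065,.014],[.485,.065,.025]]).round(1))
```

```text
0 [[0.494 0.032 0.   ]]
0.01 [[0.492 0.04  0.01 ]]
0.02 [[0.49  0.048 0.02 ]]
0.03 [[0.488 0.056 0.03 ]]
[[341.2 282.1]
 [341.3 278. ]
 [341.5 274.8]]
```

Request:
{"op": "drive_tool", "data": {
  "targets": [
    {"slide": [0,0,-0.6],"rot": [0,0,0],"jaw": 85},
    {"slide": [0.36,-0.02,0],"rot": [0,0,0],"jaw": 85},
    {"slide": [0.36,-0.02,0],"rot": [0,0,0],"jaw": 85},
    {"slide": [0.36,-0.02,0],"rot": [0,0,0],"jaw": 85},
    {"slide": [0.36,-0.02,0],"rot": [0,0,0],"jaw": 85},
    {"slide": [0.36,-0.02,0],"rot": [0,0,0],"jaw": 85},
    {"slide": [0.36,-0.02,0],"rot": [0,0,0],"jaw": 85},
    {"slide": [0.36,-0.02,0],"rot": [0,0,0],"jaw": 85},
    {"slide": [0.3,-0.02,0],"rot": [0,0,0],"jaw": 85},
    {"slide": [0,0,0],"rot": [0,0,0],"jaw": 85}
  ]
}}

```text
time: 4.85
position: [0.5585, 0.0065, 0.0124]
orientation: [-0.0, 1.0, -0.031, 0.0]
wrist_force: [0.2, 0.3, -0.1]
opening: 0.993
```

Run:
```python
from h import *
for n in ("side","top"):
    p,d=camera(n); p=p[:,:,::-1]; cv2.imwrite(f"pics/{n}2.png",p)
p=cv2.imread("pics/side2.png");cv2.imwrite("pics/s2.png",cv2.resize(cv2.convertScaleAbs(p[150:400,180:480],alpha=1.2),None,fx=2.4,fy=2.4))
```

```text
(no output)
```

View pics/s2.png

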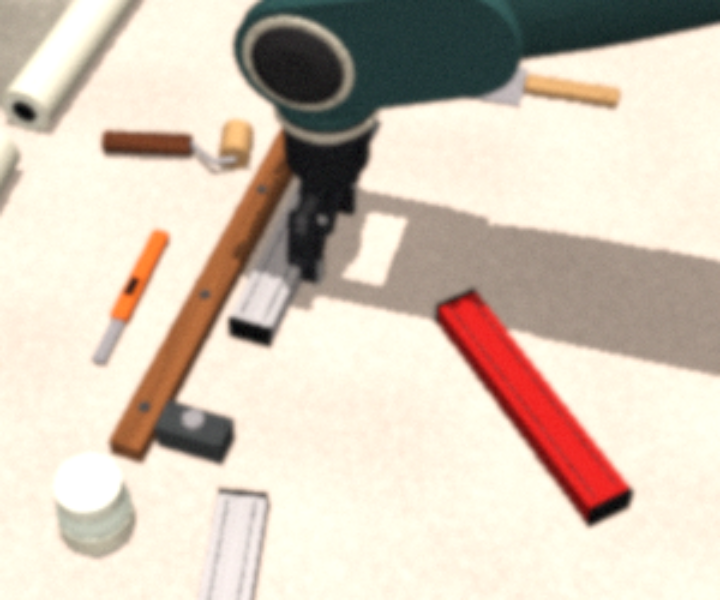

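The bar has turned nearly parallel, with about 15 mm still to go. I'll push 12 mm more, leaving a small gap so it slides freely along y, then back off and rise.

Request:
{"op": "drive_tool", "data": {
  "targets": [
    {"slide": [0.2,-0.012,0],"rot": [0,0,0],"jaw": 85},
    {"slide": [0.16,-0.01,0],"rot": [0,0,0],"jaw": 85},
    {"slide": [0.12,-0.01,0],"rot": [0,0,0],"jaw": 85},
    {"slide": [0,0,0],"rot": [0,0,0],"jaw": 85},
    {"slide": [-0.4,0,0],"rot": [0,0,0],"jaw": 85},
    {"slide": [-0.8,0,0],"rot": [0,0,0],"jaw": 85},
    {"slide": [-0.5,0,1],"rot": [0,0,0],"jaw": 85},
    {"slide": [0,0,1],"rot": [0,0,0],"jaw": 60},
    {"slide": [0,0,1],"rot": [0,0,0],"jaw": 30},
    {"slide": [0,0,1],"rot": [0,0,0],"jaw": 0}
  ]
}}

```text
time: 5.95
position: [0.5261, 0.0058, 0.1135]
orientation: [-0.0, 1.0, -0.031, 0.0]
wrist_force: [0.2, -0.2, 0.0]
opening: 0.506
```

Request:
{"op": "drive_tool", "data": {
  "targets": [
    {"slide": [-0.5,-1,0.8],"rot": [0,0,0],"jaw": 0},
    {"slide": [-0.5,-1,0],"rot": [0,0,0],"jaw": 0},
    {"slide": [0,-1,0],"rot": [0,0,0],"jaw": 0},
    {"slide": [0,-1,0],"rot": [0,0,0],"jaw": 0},
    {"slide": [0,-1,0],"rot": [0,0,0],"jaw": 0},
    {"slide": [0,-1,0],"rot": [0,0,0],"jaw": 0},
    {"slide": [0,0,0],"rot": [0,0,0],"jaw": 0}
  ]
}}

```text
time: 6.65
position: [0.5011, -0.1462, 0.1323]
orientation: [0.0, 0.999, -0.032, 0.0]
wrist_force: [0.1, -0.1, -0.8]
opening: -0.003
```

```bash
python3 - <<'E'
from h import *
for n in ("side","top"):
    p,d=camera(n); p=p[:,:,::-1]; cv2.imwrite(f"pics/{n}3.png",p)
E
python3 meas.py pics/top3.png
```

```text
fence c,len,wid,yaw [643.1  56.6] 426.0 30.6 -0.0616
bar [563.  -2.] 252.7 112.2 -0.0635
[[498.8999938964844, -124.5], [610.9000244140625, -131.60000610351562], [627.0, 120.5], [515.0, 127.69999694824219]]
stop [605.2 234.9] 62.0 38.6 [[573.4000244140625, 216.89999389648438], [635.4000244140625, 214.1999969482422], [637.0999755859375, 252.8000030517578], [575.0999755859375, 255.5]]
```

View pics/top3.png

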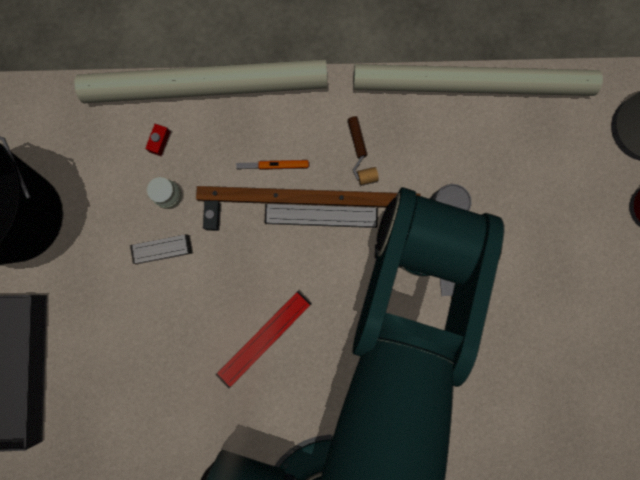

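View pics/mask_top3.png

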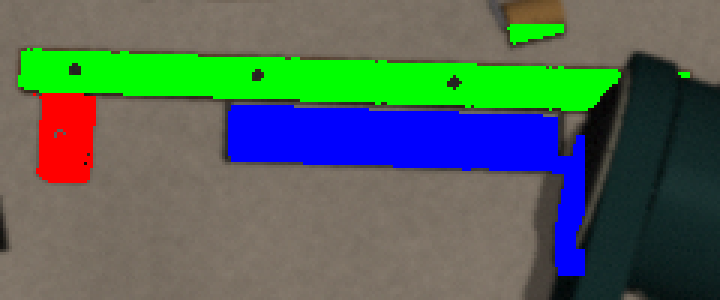

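The bar is almost flush. Its left end is at u≈265.5 (v 204–224) and its right end at u≈376.5 (v 208–227). I'll convert these.

Run:
```python
from h import *
X=ray("top",[(265,204.4),(265,223.8),(377,208.2),(377,227.3),(219,213),(219,228)],.025)[:,:2]*1000
F=np.array([641.6,31.9]);a=-.0613
ex=np.array([np.cos(a),np.sin(a)]);ey=np.array([-ex[1],ex[0]])
for x in X: print(x.round(1),((x-F)@ex).round(1),((x-F)@ey).round(1))
for n,p in dict(pre=(-40,-185),tin=(0,0)).items(): print(n,(F+p[0]*ex+p[1]*ey).round(1))
T=np.array([614,-257]);print("tin",(T-F)@ex,(T-F)@ey)
o=get_obs()["position"][:2]*1000;print((o-F)@ex,(o-F)@ey)
```

```text
[626.7 122.9] -20.4 90.0
[585.2 123.6] -61.9 88.1
[ 612.2 -114.4] -20.4 -147.9
[ 571.3 -112.8] -61.4 -148.7
[610.9 220.3] -42.2 186.2
[578.9 220.5] -74.1 184.4
pre [ 590.3 -150.3]
tin [641.6  31.9]
tin -9.84967920957683 -290.04819223616687
-129.24451083294687 -184.43379055829917
```

Request:
{"op": "drive_tool", "data": {
  "targets": [
    {"slide": [0.88,-0.04,0],"rot": [0,0,0],"jaw": 0},
    {"slide": [0.88,-0.04,0],"rot": [0,0,0],"jaw": 0},
    {"slide": [0.88,-0.04,0],"rot": [0,0,0],"jaw": 0},
    {"slide": [0.88,-0.04,0],"rot": [0,0,0],"jaw": 0},
    {"slide": [0,0,-1],"rot": [0,0,0],"jaw": 0},
    {"slide": [0,0,-1],"rot": [0,0,0],"jaw": 0},
    {"slide": [0,0,-1],"rot": [0,0,0],"jaw": 0},
    {"slide": [0,0,-0.9],"rot": [0,0,0],"jaw": 0},
    {"slide": [0,0,-0.5],"rot": [0,0,0],"jaw": 0},
    {"slide": [0,0,0],"rot": [0,0,0],"jaw": 0}
  ]
}}

```text
time: 7.75
position: [0.589, -0.1472, 0.0208]
orientation: [-0.0, 1.0, -0.031, -0.001]
wrist_force: [0.6, -0.0, -0.1]
opening: 0.001
```

Run:
```python
from h import *
for n in ("side",):
    p,d=camera(n); p=p[:,:,::-1]; cv2.imwrite(f"pics/{n}4.png",cv2.resize(cv2.convertScaleAbs(p[130:360,200:460],alpha=1.3),None,fx=2.5,fy=2.5))
```

```text
(no output)
```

View pics/side4.png

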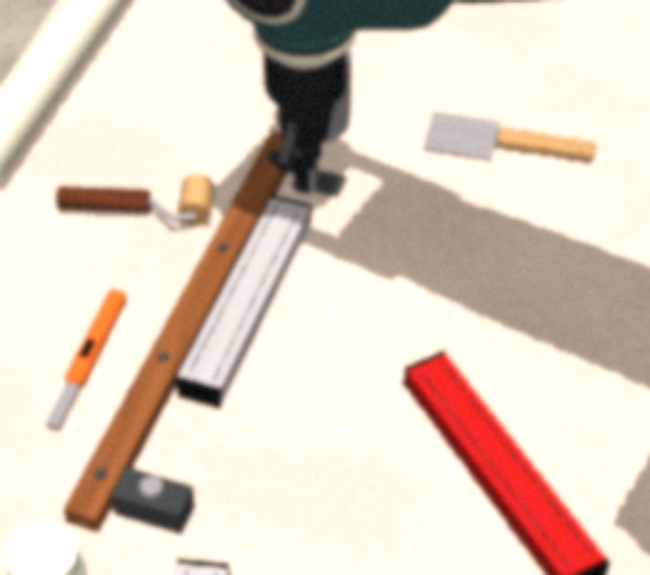

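The fingers stand behind the bar's right end, centred on it. I'll push along the fence.

Request:
{"op": "drive_tool", "data": {
  "targets": [
    {"slide": [0.02,0.4,0],"rot": [0,0,0],"jaw": 0},
    {"slide": [0.02,0.4,0],"rot": [0,0,0],"jaw": 0},
    {"slide": [0.025,0.4,0],"rot": [0,0,0],"jaw": 0},
    {"slide": [0.025,0.4,0],"rot": [0,0,0],"jaw": 0},
    {"slide": [0.025,0.4,0],"rot": [0,0,0],"jaw": 0},
    {"slide": [0.025,0.4,0],"rot": [0,0,0],"jaw": 0},
    {"slide": [0.025,0.4,0],"rot": [0,0,0],"jaw": 0},
    {"slide": [0.025,0.4,0],"rot": [0,0,0],"jaw": 0},
    {"slide": [0.025,0.4,0],"rot": [0,0,0],"jaw": 0},
    {"slide": [0.025,0.2,0],"rot": [0,0,0],"jaw": 0}
  ]
}}

```text
time: 8.8
position: [0.5962, -0.0522, 0.0231]
orientation: [0.0, 1.0, -0.031, 0.001]
wrist_force: [0.0, -6.0, 5.6]
opening: -0.004
```

Run:
```python
from h import *
for n in ("side",):
    p,d=camera(n); p=p[:,:,::-1]; cv2.imwrite(f"pics/{n}5.png",cv2.resize(cv2.convertScaleAbs(p[170:360,200:400],alpha=1.3),None,fx=3,fy=3))
```

```text
(no output)
```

View pics/side5.png

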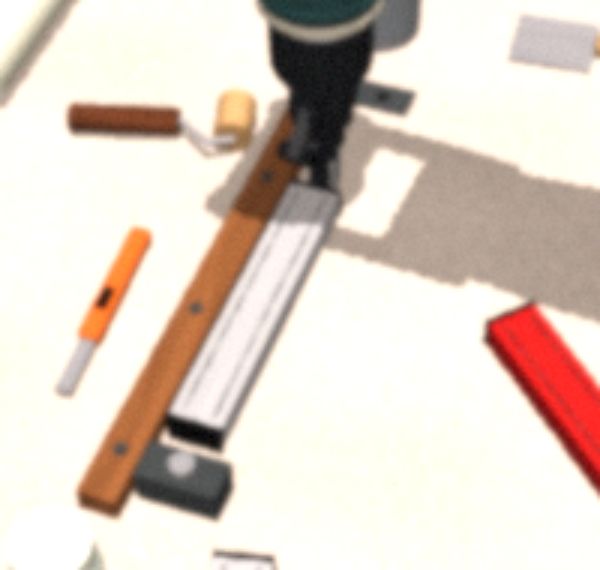

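About 20 mm remains and the bar is still along the fence. I'll push 18 mm more and then go in small steps, watching the force.

Request:
{"op": "drive_tool", "data": {
  "targets": [
    {"slide": [0.02,0.3,0],"rot": [0,0,0],"jaw": 0},
    {"slide": [0.015,0.24,0],"rot": [0,0,0],"jaw": 0},
    {"slide": [0.01,0.14,0],"rot": [0,0,0],"jaw": 0},
    {"slide": [0,0.08,0],"rot": [0,0,0],"jaw": 0},
    {"slide": [0,0,0],"rot": [0,0,0],"jaw": 0}
  ]
}}

```text
time: 9.35
position: [0.597, -0.0339, 0.0224]
orientation: [-0.0, 1.0, -0.031, 0.0]
wrist_force: [-0.1, -1.1, 0.3]
opening: -0.002
```

Request:
{"op": "drive_tool", "data": {
  "targets": [
    {"slide": [0,0.04,0],"rot": [0,0,0],"jaw": 0},
    {"slide": [0,0.04,0],"rot": [0,0,0],"jaw": 0},
    {"slide": [0,0,0],"rot": [0,0,0],"jaw": 0}
  ]
}}

```text
time: 9.65
position: [0.5969, -0.0322, 0.0222]
orientation: [-0.0, 1.0, -0.031, -0.0]
wrist_force: [-0.1, -4.4, 2.3]
opening: 0.002
```

Request:
{"op": "drive_tool", "data": {
  "targets": [
    {"slide": [0,0.04,0],"rot": [0,0,0],"jaw": 0},
    {"slide": [0,0,0],"rot": [0,0,0],"jaw": 0}
  ]
}}

```text
time: 9.85
position: [0.5969, -0.0311, 0.0222]
orientation: [-0.0, 1.0, -0.031, -0.0]
wrist_force: [-1.1, -2.8, 3.0]
opening: 0.001
```

Request:
{"op": "drive_tool", "data": {
  "targets": [
    {"slide": [0,0.04,0],"rot": [0,0,0],"jaw": 0},
    {"slide": [0,0,0],"rot": [0,0,0],"jaw": 0}
  ]
}}

```text
time: 10.05
position: [0.5969, -0.0302, 0.0223]
orientation: [0.0, 1.0, -0.031, -0.0]
wrist_force: [0.6, -5.2, 1.6]
opening: -0.005
```

Request:
{"op": "drive_tool", "data": {
  "targets": [
    {"slide": [0,0.05,0],"rot": [0,0,0],"jaw": 0},
    {"slide": [0,0,0],"rot": [0,0,0],"jaw": 0}
  ]
}}

```text
time: 10.25
position: [0.5969, -0.0299, 0.0223]
orientation: [0.001, 1.0, -0.031, 0.0]
wrist_force: [0.1, -13.2, 1.1]
opening: 0.001
```

Request:
{"op": "drive_tool", "data": {
  "targets": [
    {"slide": [0,0.05,0],"rot": [0,0,0],"jaw": 0},
    {"slide": [0,0,0],"rot": [0,0,0],"jaw": 0}
  ]
}}

```text
time: 10.45
position: [0.5969, -0.0296, 0.0223]
orientation: [0.002, 1.0, -0.031, 0.0]
wrist_force: [-0.8, -22.1, 1.2]
opening: -0.002
```

Run:
```python
from h import *
for n in ("side",):
    p,d=camera(n); p=p[:,:,::-1]; cv2.imwrite(f"pics/{n}6.png",cv2.resize(cv2.convertScaleAbs(p[210:360,210:350],alpha=1.3),None,fx=4,fy=4,interpolation=2))
```

```text
(no output)
```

View pics/side6.png

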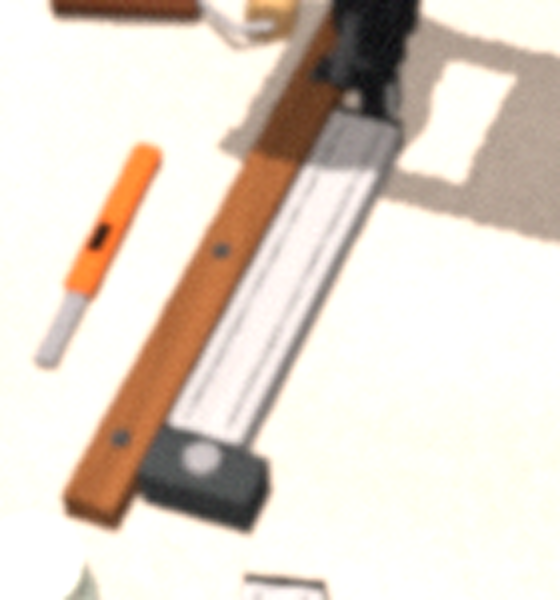

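The force rose to 22 N over 0.6 mm, and the TCP is at y = -64.2 in the fence's frame against -64.5 predicted. The side view shows the end against the stop. Next I'll back off, go round with the fingers open, and press the long side.

Request:
{"op": "drive_tool", "data": {
  "targets": [
    {"slide": [0,-0.4,0],"rot": [0,0,0],"jaw": 0},
    {"slide": [0,-0.5,0],"rot": [0,0,0],"jaw": 0},
    {"slide": [0,0,1],"rot": [0,0,0],"jaw": 0},
    {"slide": [0,0,1],"rot": [0,0,0],"jaw": 0},
    {"slide": [0,0,1],"rot": [0,0,0],"jaw": 0},
    {"slide": [0,0,1],"rot": [0,0,0],"jaw": 85},
    {"slide": [-0.5,0.9,0],"rot": [0,0,0],"jaw": 85},
    {"slide": [-0.5,0.9,0],"rot": [0,0,0],"jaw": 85},
    {"slide": [-0.5,0.9,0],"rot": [0,0,0],"jaw": 85},
    {"slide": [0,0.9,0],"rot": [0,0,0],"jaw": 85}
  ]
}}

```text
time: 11.5
position: [0.5583, 0.0404, 0.1222]
orientation: [-0.0, 1.0, -0.031, -0.0]
wrist_force: [1.6, 0.3, -0.0]
opening: 0.847
```

Request:
{"op": "drive_tool", "data": {
  "targets": [
    {"slide": [0,0.9,0],"rot": [0,0,0],"jaw": 85},
    {"slide": [0,0.9,0],"rot": [0,0,0],"jaw": 85},
    {"slide": [0,0.9,0],"rot": [0,0,0],"jaw": 85},
    {"slide": [0,0,0],"rot": [0,0,0],"jaw": 85}
  ]
}}

```text
time: 11.9
position: [0.5593, 0.1091, 0.1221]
orientation: [-0.0, 1.0, -0.03, -0.0]
wrist_force: [0.5, -0.5, -0.6]
opening: 0.996
```

Request:
{"op": "drive_tool", "data": {
  "targets": [
    {"slide": [0,0,-1],"rot": [0,0,0],"jaw": 85},
    {"slide": [0,0,-1],"rot": [0,0,0],"jaw": 85},
    {"slide": [0,0,-1],"rot": [0,0,0],"jaw": 85},
    {"slide": [0,0,-0.9],"rot": [0,0,0],"jaw": 85},
    {"slide": [0,0,-0.5],"rot": [0,0,0],"jaw": 85},
    {"slide": [0.25,-0.01,0],"rot": [0,0,0],"jaw": 85},
    {"slide": [0.2,-0.01,0],"rot": [0,0,0],"jaw": 85},
    {"slide": [0.1,0,0],"rot": [0,0,0],"jaw": 85},
    {"slide": [0.1,0,0],"rot": [0,0,0],"jaw": 85},
    {"slide": [0,0,0],"rot": [0,0,0],"jaw": 85}
  ]
}}

```text
time: 12.9
position: [0.5763, 0.1068, 0.013]
orientation: [-0.0, 1.0, -0.031, 0.0]
wrist_force: [0.6, -0.3, -0.0]
opening: 0.998
```

Request:
{"op": "drive_tool", "data": {
  "targets": [
    {"slide": [0.05,0,0],"rot": [0,0,0],"jaw": 85},
    {"slide": [0.05,0,0],"rot": [0,0,0],"jaw": 85},
    {"slide": [0,0,0],"rot": [0,0,0],"jaw": 85}
  ]
}}

```text
time: 13.2
position: [0.5781, 0.1069, 0.0124]
orientation: [0.0, 1.0, -0.031, -0.0]
wrist_force: [-3.9, -0.6, 2.8]
opening: 0.996
```

Request:
{"op": "drive_tool", "data": {
  "targets": [
    {"slide": [0.04,0,0],"rot": [0,0,0],"jaw": 85},
    {"slide": [0,0,0],"rot": [0,0,0],"jaw": 85}
  ]
}}

```text
time: 13.4
position: [0.579, 0.1068, 0.0124]
orientation: [0.0, 1.0, -0.031, -0.0]
wrist_force: [-5.3, -2.1, 2.9]
opening: 0.994
```

Request:
{"op": "drive_tool", "data": {
  "targets": [
    {"slide": [0.04,0,0],"rot": [0,0,0],"jaw": 85},
    {"slide": [0,0,0],"rot": [0,0,0],"jaw": 85}
  ]
}}

```text
time: 13.6
position: [0.58, 0.1068, 0.0123]
orientation: [0.0, 1.0, -0.031, -0.0]
wrist_force: [-6.8, -1.3, 4.6]
opening: 0.994
```

Request:
{"op": "drive_tool", "data": {
  "targets": [
    {"slide": [0.04,0,0],"rot": [0,0,0],"jaw": 85},
    {"slide": [0,0,0],"rot": [0,0,0],"jaw": 85}
  ]
}}

```text
time: 13.8
position: [0.581, 0.1067, 0.0123]
orientation: [0.0, 1.0, -0.031, -0.0]
wrist_force: [-5.9, -0.8, 3.9]
opening: 0.996
```

Request:
{"op": "drive_tool", "data": {
  "targets": [
    {"slide": [0.04,0,0],"rot": [0,0,0],"jaw": 85},
    {"slide": [0,0,0],"rot": [0,0,0],"jaw": 85}
  ]
}}

```text
time: 14.0
position: [0.5813, 0.1068, 0.0122]
orientation: [0.0, 1.0, -0.031, -0.001]
wrist_force: [-12.7, -1.4, 9.3]
opening: 0.996
```

Request:
{"op": "drive_tool", "data": {
  "targets": [
    {"slide": [0.05,0,0],"rot": [0,0,0],"jaw": 85},
    {"slide": [0,0,0],"rot": [0,0,0],"jaw": 85}
  ]
}}

```text
time: 14.2
position: [0.5814, 0.1068, 0.0121]
orientation: [0.0, 1.0, -0.031, -0.003]
wrist_force: [-25.9, -3.2, 16.7]
opening: 0.994
```

Request:
{"op": "drive_tool", "data": {
  "targets": [
    {"slide": [0.05,0,0],"rot": [0,0,0],"jaw": 85},
    {"slide": [0,0,0],"rot": [0,0,0],"jaw": 85}
  ]
}}

```text
time: 14.4
position: [0.5815, 0.1068, 0.0121]
orientation: [0.0, 1.0, -0.031, -0.004]
wrist_force: [-39.5, -3.0, 25.4]
opening: 0.991
```

The bar is seated firmly against the fence. I'll back off, rise, move clear of the view and check.

Request:
{"op": "drive_tool", "data": {
  "targets": [
    {"slide": [-0.2,0.01,0],"rot": [0,0,0],"jaw": 85},
    {"slide": [-0.5,0.03,0],"rot": [0,0,0],"jaw": 85},
    {"slide": [-0.5,0,0],"rot": [0,0,0],"jaw": 85},
    {"slide": [0,0,1],"rot": [0,0,0],"jaw": 60},
    {"slide": [0,0,1],"rot": [0,0,0],"jaw": 20},
    {"slide": [0,0,1],"rot": [0,0,0],"jaw": 0},
    {"slide": [0,0,1],"rot": [0,0,0],"jaw": 0},
    {"slide": [-0.3,-1,0],"rot": [0,0,0],"jaw": 0},
    {"slide": [-0.3,-1,0],"rot": [0,0,0],"jaw": 0},
    {"slide": [0,-1,0],"rot": [0,0,0],"jaw": 0}
  ]
}}

```text
time: 15.4
position: [0.5384, 0.0323, 0.1124]
orientation: [-0.0, 1.0, -0.031, 0.0]
wrist_force: [0.7, 0.8, 0.6]
opening: -0.006
```

Request:
{"op": "drive_tool", "data": {
  "targets": [
    {"slide": [0,-1,0],"rot": [0,0,0],"jaw": 0},
    {"slide": [0,-1,0],"rot": [0,0,0],"jaw": 0},
    {"slide": [0,-1,0],"rot": [0,0,0],"jaw": 0},
    {"slide": [0,-1,0],"rot": [0,0,0],"jaw": 0},
    {"slide": [0,-1,0],"rot": [0,0,0],"jaw": 0},
    {"slide": [0,0,0],"rot": [0,0,0],"jaw": 0}
  ]
}}

```text
time: 16.0
position: [0.539, -0.0941, 0.1122]
orientation: [0.0, 0.999, -0.032, 0.0]
wrist_force: [0.3, 0.6, 0.0]
opening: 0.001
```

Run:
```python
from h import *
for n in ("side","top"):
    p,d=camera(n); p=p[:,:,::-1]; cv2.imwrite(f"pics/{n}7.png",p)
p=cv2.imread("pics/side7.png");cv2.imwrite("pics/s7.png",cv2.resize(cv2.convertScaleAbs(p[190:350,210:350],alpha=1.0),None,fx=3.7,fy=3.7,interpolation=2))
p=cv2.imread("pics/top7.png");cv2.imwrite("pics/t7.png",cv2.resize(cv2.convertScaleAbs(p[175:245,190:430],alpha=1.8),None,fx=3.3,fy=3.3,interpolation=2))
```

```text
(no output)
```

View pics/t7.png

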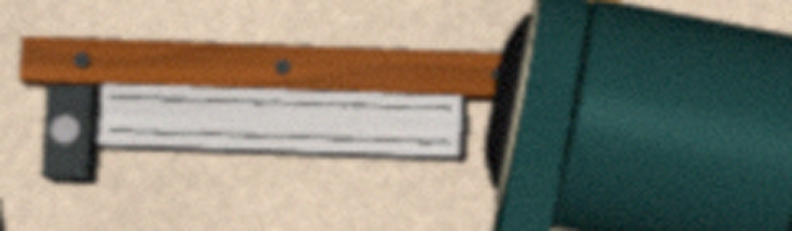

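View pics/s7.png

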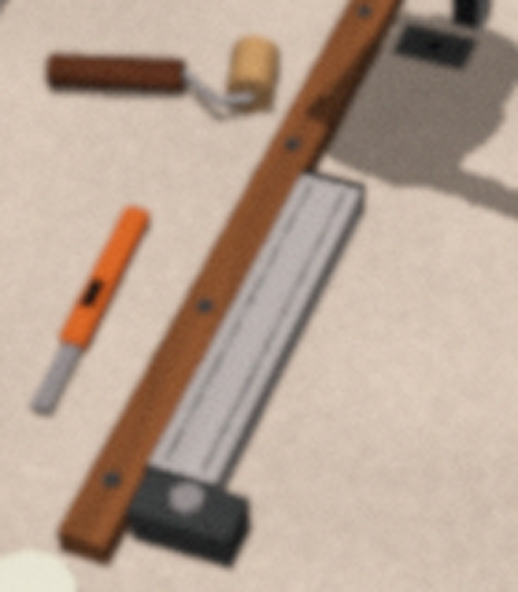

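Both views show the long side closed on the fence and the left end on the stop. The side press may have opened a small gap at the stop, so I'll give the end one more gentle nudge to check.

Request:
{"op": "drive_tool", "data": {
  "targets": [
    {"slide": [0.9,0.6,0],"rot": [0,0,0],"jaw": 0},
    {"slide": [0.9,0.6,0],"rot": [0,0,0],"jaw": 0},
    {"slide": [0.76,0.5,0],"rot": [0,0,0],"jaw": 0},
    {"slide": [0,0,-1],"rot": [0,0,0],"jaw": 0},
    {"slide": [0,0,-1],"rot": [0,0,0],"jaw": 0},
    {"slide": [0,0,-1],"rot": [0,0,0],"jaw": 0},
    {"slide": [0,0,-0.6],"rot": [0,0,0],"jaw": 0},
    {"slide": [0,0.2,0],"rot": [0,0,0],"jaw": 0},
    {"slide": [0.01,0.2,0],"rot": [0,0,0],"jaw": 0},
    {"slide": [0,0,0],"rot": [0,0,0],"jaw": 0}
  ]
}}

```text
time: 17.1
position: [0.6047, -0.0388, 0.0239]
orientation: [0.0, 1.0, -0.031, 0.001]
wrist_force: [0.5, -0.6, 0.7]
opening: 0.001
```

Request:
{"op": "drive_tool", "data": {
  "targets": [
    {"slide": [0,0.12,0],"rot": [0,0,0],"jaw": 0},
    {"slide": [0,0.12,0],"rot": [0,0,0],"jaw": 0},
    {"slide": [0,0.06,0],"rot": [0,0,0],"jaw": 0},
    {"slide": [0,0,0],"rot": [0,0,0],"jaw": 0}
  ]
}}

```text
time: 17.5
position: [0.604, -0.032, 0.0225]
orientation: [-0.0, 1.0, -0.031, 0.0]
wrist_force: [-0.2, -1.2, 0.4]
opening: 0.002
```

Request:
{"op": "drive_tool", "data": {
  "targets": [
    {"slide": [0,0.04,0],"rot": [0,0,0],"jaw": 0},
    {"slide": [0,0,0],"rot": [0,0,0],"jaw": 0}
  ]
}}

```text
time: 17.7
position: [0.6039, -0.0312, 0.0223]
orientation: [0.0, 1.0, -0.031, -0.0]
wrist_force: [-0.9, 0.2, -0.3]
opening: -0.001
```

Request:
{"op": "drive_tool", "data": {
  "targets": [
    {"slide": [0,0.04,0],"rot": [0,0,0],"jaw": 0},
    {"slide": [0,0,0],"rot": [0,0,0],"jaw": 0}
  ]
}}

```text
time: 17.9
position: [0.6039, -0.0306, 0.0223]
orientation: [0.0, 1.0, -0.031, -0.0]
wrist_force: [-0.0, -3.4, -0.4]
opening: -0.001
```

Request:
{"op": "drive_tool", "data": {
  "targets": [
    {"slide": [0,0.05,0],"rot": [0,0,0],"jaw": 0},
    {"slide": [0,0,0],"rot": [0,0,0],"jaw": 0}
  ]
}}

```text
time: 18.1
position: [0.604, -0.0302, 0.0223]
orientation: [0.001, 1.0, -0.031, 0.0]
wrist_force: [-0.7, -12.4, -1.6]
opening: -0.002
```

Request:
{"op": "drive_tool", "data": {
  "targets": [
    {"slide": [0,0.03,0],"rot": [0,0,0],"jaw": 0},
    {"slide": [0,0,0],"rot": [0,0,0],"jaw": 0}
  ]
}}

```text
time: 18.3
position: [0.6039, -0.0301, 0.0223]
orientation: [0.002, 1.0, -0.031, 0.0]
wrist_force: [0.0, -17.9, -0.4]
opening: 0.0
```

It is butted, with contact in the same place as before. I'll retreat well clear and do the final check.

Request:
{"op": "drive_tool", "data": {
  "targets": [
    {"slide": [0,-0.3,0],"rot": [0,0,0],"jaw": 0},
    {"slide": [0,-0.5,0],"rot": [0,0,0],"jaw": 0},
    {"slide": [0,0,1],"rot": [0,0,0],"jaw": 0},
    {"slide": [0,0,1],"rot": [0,0,0],"jaw": 0},
    {"slide": [0,0,1],"rot": [0,0,0],"jaw": 0},
    {"slide": [0,0,1],"rot": [0,0,0],"jaw": 0},
    {"slide": [-0.8,-0.5,1],"rot": [0,0,0],"jaw": 0},
    {"slide": [-0.8,-0.8,1],"rot": [0,0,0],"jaw": 0},
    {"slide": [-0.8,-1,1],"rot": [0,0,0],"jaw": 0},
    {"slide": [-0.8,-1,0],"rot": [0,0,0],"jaw": 0}
  ]
}}

```text
time: 19.3
position: [0.5241, -0.1319, 0.2011]
orientation: [0.001, 1.0, -0.031, 0.002]
wrist_force: [0.3, -0.9, -0.4]
opening: 0.004
```

Request:
{"op": "drive_tool", "data": {
  "targets": [
    {"slide": [-0.5,-1,0],"rot": [0,0,0],"jaw": 0},
    {"slide": [-0.5,-1,0],"rot": [0,0,0],"jaw": 0},
    {"slide": [-0.5,-1,0],"rot": [0,0,0],"jaw": 0},
    {"slide": [0,-1,0],"rot": [0,0,0],"jaw": 0},
    {"slide": [0,-1,0],"rot": [0,0,0],"jaw": 0},
    {"slide": [0,-1,0],"rot": [0,0,0],"jaw": 0},
    {"slide": [0,-1,0],"rot": [0,0,0],"jaw": 0},
    {"slide": [0,-1,0],"rot": [0,0,0],"jaw": 0},
    {"slide": [0,0,0],"rot": [0,0,0],"jaw": 0}
  ]
}}

```text
time: 20.2
position: [0.4859, -0.3333, 0.197]
orientation: [-0.0, 0.999, -0.032, -0.0]
wrist_force: [0.4, 0.8, -0.4]
opening: -0.0
```

Run:
```python
from h import *
for n in ("side","top"):
    p,d=camera(n); p=p[:,:,::-1]; cv2.imwrite(f"pics/{n}8.png",p)
p=cv2.imread("pics/top8.png");cv2.imwrite("pics/t8.png",cv2.resize(cv2.convertScaleAbs(p[100:290,120:480],alpha=1.6),None,fx=2.2,fy=2.2,interpolation=2))
p=cv2.imread("pics/side8.png");cv2.imwrite("pics/s8.png",cv2.resize(p[190:350,210:350],None,fx=3.7,fy=3.7,interpolation=2))
hsv=cv2.cvtColor(cv2.imread("pics/top8.png"),cv2.COLOR_BGR2HSV)
H,S,V=cv2.split(hsv)
m=((S<32)&(V>70)).astype(np.uint8)*255; r=np.zeros_like(m); r[195:225,223:345]=255; m&=r
m=cv2.morphologyEx(cv2.morphologyEx(m,cv2.MORPH_CLOSE,np.ones((5,5))),cv2.MORPH_OPEN,np.ones((5,5)))
c=max(cv2.findContours(m,cv2.RETR_EXTERNAL,cv2.CHAIN_APPROX_NONE)[0],key=cv2.contourArea)
X=ray("top",c[:,0,:],.025)[:,:2]*1000
(a,b),(w,h),_=cv2.minAreaRect(X.astype(np.float32));
vx,vy,_,_=cv2.fitLine(X.astype(np.float32),cv2.DIST_L2,0,.01,.01).ravel();vx,vy=(vx,vy) if vy>0 else (-vx,-vy)
F=np.array([641.6,31.9]);al=-.0613;ex=np.array([np.cos(al),np.sin(al)]);ey=np.array([-ex[1],ex[0]])
q=np.array([a,b])-F;print("bar in fence",q@ex,q@ey,"size",w,h,"yaw",np.arctan2(-vx,vy)-al)
```

```text
bar in fence -33.93776320423681 66.41710475037604 size 225.53289794921875 38.806339263916016 yaw 0.0009055175
```

View pics/t8.png

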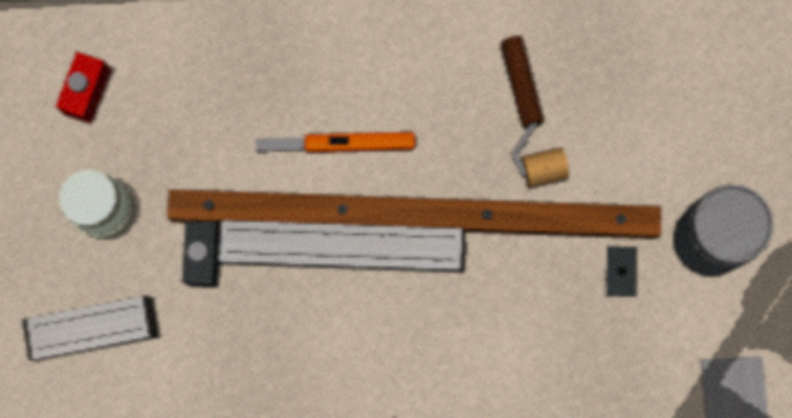

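View pics/s8.png

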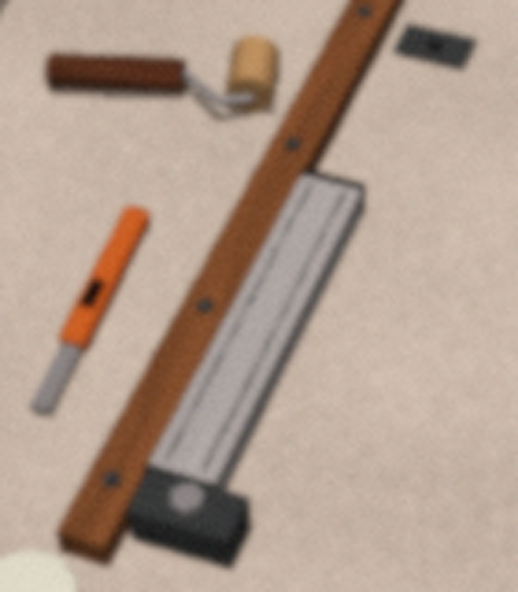

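The final views show the bar flush along the fence, yaw within 0.001 rad, and the left end closed on the stop at top crop (218,245). Everything else is where it was.

```bash
python3 -c "
from station import *
print(sign_off())"
```

```text
the job is handed in; nothing more can be done
None
```

The straightedge now lies flush along the fence with its left end against the steel end stop, and the job is handed in at about 20 s of the 48 s allowed. I pushed the long side with spread fingers, slid the bar along the fence with shut fingers, pressed the long side firmly once, and gave the end a last nudge. It was never pinched or lifted.

**Last checks:**
- **Angle and distance from the fence:** the bar is turned 0.001 rad from the fence, with its origin at x ≈ -34 mm against -35 mm for flush. That is within the 2 mm camera calibration.
- **Contact:** the force rose sharply at the fence, to a resultant of about 47 N at the wrist, and at the stop, to about 18 N. The stop contact came at the predicted place both times.
- **Other things on the table:** by eye, nothing in the final views had moved. The scraper is only partly in the last picture.

**One disagreement:** the camera put the bar's origin at y ≈ 66 mm against the expected 70 mm, and its length at 226 mm. That mask was cropped and left out the dark end caps, so I relied on the contact force and the views for the end.

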